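Set the notched sliding stop of the weld-coupon jig

TASK

On the jig, lift the red release bar and hold it up while you slide the stop carriage along its rail, until its pad has pushed the T-shaped steel coupon gently home against the blue end block. Then let go of the bar so that it drops and catches in the nearest notch, easing the carriage back no farther than that first notch, and leave it latched with the coupon still up against the block. Never force the bar's tooth sideways, and do not disturb the loose things beside the jig.

Things in the scene. Friction and masses are not known exactly. Their poses are not given: they have to be found in the camera images.
- jig: grey steel base plate 120 x 430 x 12 mm lying fixed on the table; origin at the centre of its underside, y along the length in the direction in which the carriage slides towards the end block, x across it towards the side that carries the rail, z up. Its yaw is 0.1 to 0.5 rad
- index_rail: hollow steel rail 36x420x30 mm along the plate's +x edge; axes as the jig's, origin centre of its underside. A notched strip is hidden in it under a black dust lip: notches 7 mm wide, 12 mm apart, 8 mm deep, clamped anywhere within 6 mm along the rail, so notches must be felt for. At the parking end there is no strip, but its first land blocks the tooth unless the bar is lifted
- carriage (a joint): travel in m of the aluminium stop carriage (saddle 50 x 60 mm on the rail, top 61 mm above the table) along jig +y from the parking end, 0 to 0.262; it starts at 0.004 to 0.03; friction about 2 N. At value c the red bar's centre line and tooth lie at jig y = -0.165 + c
- release_bar (a joint): lift in m of the red release bar: 0 fully down, 0.014 at its upper stop. A spring presses it down with about 6 N all the time (with the bar's weight). The tooth clears the strip above 0.008, rests at about 0.008 when it stands on a land between notches, and falls to 0 in a notch
- bar_grip (a point): centre of the red release bar, a horizontal grip 74 mm (jig x) x 14 mm (jig y) x 22 mm tall, centre 96 mm above the table when down, 24 mm free height below it. Pinch it from above, fingers on its jig +y and -y sides; it takes the carriage along. Opened a few mm, the fingers let the bar drop freely between them and can still push the carriage. Axes as the jig's
- bar_tooth: steel tooth 12 x 4 x 20 mm under the middle of the red bar, fixed to the bar, 4 mm thick along the slide; origin at the centre of its lower end. It reaches into the notches inside the rail
- stop_face (a point): centre of the front face of the black stop pad (42 x 22 mm, facing jig +y) that meets the coupon; 30 mm ahead of the bar's centre line along jig +y. The pad is sprung and gives about 1 mm for each 2 N, at most 6 mm
- stop_pad: the same black pad; origin at the centre of its front face, axes as the jig's
- tack_plate: T-shaped rusty steel weld coupon, loose on the jig plate (its underside 12 mm above the table): base 50 x 90 x 8 mm with an 8 x 50 mm upright to 53 mm height; origin at the centre of its underside, y along its 90 mm length, pointing to the end block. Mass 0.3 to 0.6 kg. It starts 6 to 14 mm short of the block
- end_block: blue steel block 70 x 30 x 40 mm fixed on the jig plate at a varying place; origin at the centre of its underside, axes as the jig's; its face for the coupon lies 15 mm from the origin towards jig -y, so the coupon is home when its centre lies 60 mm from the block's centre
- hex_coupling: loose dark steel hex coupling, 36 x 41 x 40 mm, standing on the table on the robot's side of the jig; origin at the centre of its underside
- bolt_m16: loose dark hex bolt, 29 x 72 x 26 mm, lying on the table on the robot's side of the jig; origin at the centre of its underside
- flap_wheel: loose brown abrasive flap wheel, 53 x 53 x 70 mm, standing with its shank up on the table beyond the rail; origin at the centre of its underside
Mind the look-alikes: they are no part of the job. What is shaped like the tack_plate but turquoise is not meant.

How it is judged:
By the outcome, as a careful person would: the job done as asked, in the order asked, and still so for the second after the job is handed in, with the robot touching nothing.
It also fails if it takes over 40 s, if anything falls off the work surface, if the arm or the gripper's body presses on something with over 40 N, if the wrist force passes 120 N, or if a joint passes its speed limit or range.

ROBOT

A 7-joint arm with a two-finger parallel gripper is mounted at the origin on a cart in front of the work surface, level with it; the furniture and walls round the work are solid. World frame = base frame: x ahead of the robot, y to its left, z up, the work surface at z = 0. Lengths are in m, angles in rad, forces in N, time in s.
With the tool pointing down it reaches from about 0.425 to 0.8 m from the base axis. Payload 8.3 kg.
Tool frame: the origin (TCP) lies at the very end of the fingers, on their centre line; the grasp point (between the pads) lies 19 mm behind it (manip.grip_point_offset is the distance from the TCP to the grasp point, in m); z points along the fingers, x is the direction in which the jaws open and shut, and the axes are right-handed (so a half turn about z gives the same grasp; the last joint's range is limited). The gripper opens to 85 mm and grips with 20 to 120 N. Pads are 22 mm wide; open, the fingers measure 114 mm over their backs; the gripper's body (76 mm by 85 mm) begins 54 mm behind the grasp point. The pads swing forward as they close: fully open they stand 13 mm farther back than shut.
Start: joints at [1.09, 0.383, 0.016, 1.37, -0.006, 1.388, -0.046], TCP at [0.254, -0.571, 0.231] pointing down, gripper open.
Joint ranges: [-2.95, 2.95], [-0.25, 2.06], [-1.52, 1.56], [0.18, 2.33], [-1.44, 4.58], [0.02, 2.06], [-3.01, 3.01]. Speed limits (rad/s): [2.39, 2.39, 3.01, 3.01, 3.14, 3.14, 3.14].

INTERFACE

Orientations are given as a 3x3 rotation matrix whose columns are the frame's x, y, z axes.
In Python, from rig import manip, get_image, camera_params gives the robot as it stands.
- The arm moves only by the tool send_rows, never from a script. Its argument "increments" is one flat list of numbers, 6 for each row, row after row: the shift along the world's x, y, z in cm, then the turn, a rotation vector about the world's x, y, z in rad. In form: [x, y, z, ax, ay, az, x, y, z, ax, ay, az, ...]. A call has 1 to 5 rows; each row is the pose to reach, as a shift and turn from the pose measured when the call began; what a row does not reach only later rows make up. A row lasts 1/10 s, in which the tool goes at most 50 mm and 8.59 degrees, less where a joint would pass 70% of its speed; a pose out of reach is approached as far as the arm can. A call with a gripper value outside its range is refused whole. "gripper" is the closure, from 0 (fully open) to 1 (shut), set as the call begins (left out, the last holds). The fingers move at their own pace and stop on an object; the grip force is fixed at half the most. Time passes only in rows, so rows that repeat a pose let the fingers close. It gives the time, the measured TCP pose, the force and the opening at its end, in the units of the state.
- manip.sense(): the state, without advancing time (a new reading comes with each control period).
- get_image(name): name is "side" or "top"; returns the picture (480x640x3 uint8, red, green, blue); there is no depth.
- camera_params(name): a dict with "intrinsics" (3x3 intrinsics, pixels), "xyz" and "rotation" of the camera in the world. Camera axes: x right, y down, z forward; pixel columns grow to the right and rows downward; lengths in m; the calibration is good to about 2 mm. A picture is of the moment at which its call begins. camera_params takes no time and is no camera call.
- manip.hand_in(): hands the job in, once; it reports no verdict.
The state is a dict: "time_s": time; "joints": joint angles; "joint_vel": joint speeds; "effort": joint torques, N m; "tcp_pos": TCP position; "tool_rot": TCP orientation; "force": force on the tool from outside, world axes, zero at the start; "ft_torque": the same for the moment, N m; "width": finger opening in m.
Only numpy, scipy, OpenCV 4.12 (cv2) and the standard library are available. Lean on these libraries where they do the work, as an engineer would, in place of code of your own. Each camera call takes 0.05 s, during which the arm holds its last target. There are 200 camera calls.

## Working session

There is one attempt and no reset: what is moved stays moved. The work goes in short steps, Python scripts to look and compute and a tool call to move; the robot and the scene stay as the last step left them, time stands still between calls to the robot, and variables do not carry over. Pictures are saved under pics/ and viewed, about 8 in all and at most 12, crops included, and the job is handed in when it is done.

Besides the shell and the picture viewer there is one more tool, called after "Emit:" as name(argument=value, ...), one argument or row to a line, values as JSON. send_rows: Moves the arm, as the interface text tells. Its arguments: {"type":"object","properties":{"increments":{"type":"array"},"gripper":{"type":"number"}},"required":["increments"]}

```bash
ls; mkdir -p pics; python3 - <<'E'
from rig import manip,get_image,camera_params
import cv2
for n in("side","top"):
    im=get_image(n); cv2.imwrite(f"pics/{n}0.png",im[...,::-1]); p=camera_params(n); print(n,p)
s=manip.sense(); print({k:s[k] for k in("time_s","tcp_pos","tool_rot","force","width")})
E
```

```text
pics
side {'intrinsics': array([[485.12199849,   0.        , 313.56232676],
       [  0.        , 485.12199849, 240.15057522],
       [  0.        ,   0.        ,   1.        ]]), 'xyz': array([0.22518835, 0.95983413, 0.38919712]), 'rotation': array([[-0.92334821, -0.14521601,  0.35544395],
       [-0.38378022,  0.32043413, -0.86604544],
       [ 0.0118673 , -0.93607386, -0.35160331]])}
top {'intrinsics': array([[620.89053665,   0.        , 330.40482839],
       [  0.        , 620.89053665, 228.80159891],
       [  0.        ,   0.        ,   1.        ]]), 'xyz': array([0.42232859, 0.25302926, 1.38554655]), 'rotation': array([[-0.00642453, -0.99690912,  0.07830032],
       [-0.99979948,  0.00491852, -0.01941153],
       [ 0.01896641, -0.07840933, -0.99674082]])}
{'time_s': 0.1, 'tcp_pos': array([ 0.25345652, -0.57078405,  0.23039017]), 'tool_rot': array([[ 4.05838960e-01, -9.13944317e-01, -7.23648193e-04],
       [-9.13942836e-01, -4.05839605e-01,  1.64541070e-03],
       [-1.79749886e-03, -6.39868753e-06, -9.99998384e-01]]), 'force': array([-0.21628075, -0.37824654, -0.15248119]), 'width': 0.08518058403585453}
```

View pics/side0.png

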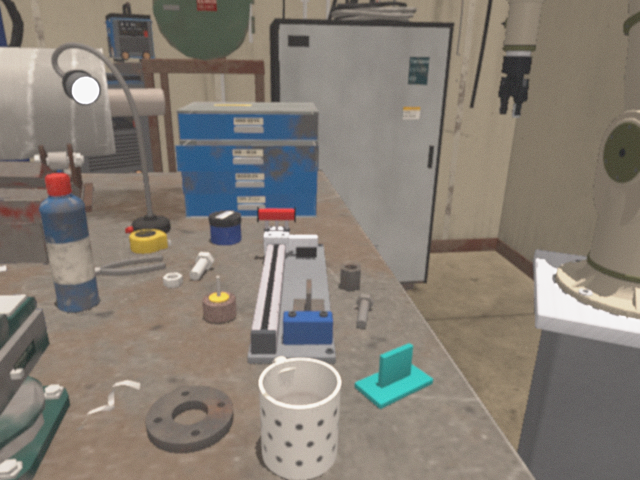

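View pics/top0.png

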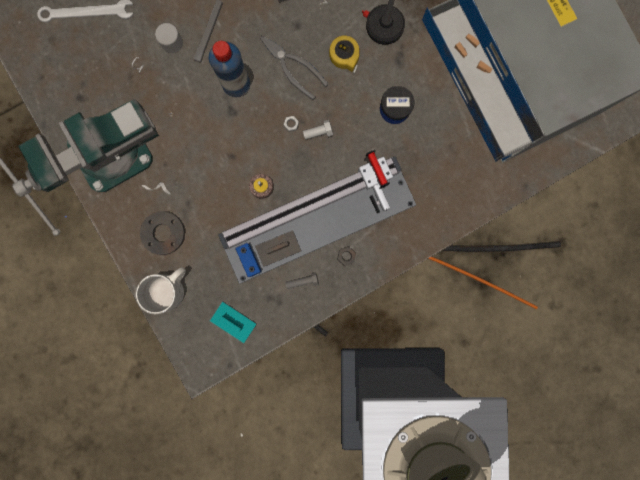

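The top view shows the red bar at about (377,168), the blue block at (248,258), the coupon at (278,247), and the bolt and hex on the robot side. The side view has the red bar at about (276,214).

```bash
cat > h.py <<'E'
import numpy as np,cv2
from rig import manip,get_image,camera_params
P={n:camera_params(n) for n in("side","top")}
def ray(n,px):
    p=P[n]; d=p["rotation"]@np.linalg.solve(p["intrinsics"],[px[0],px[1],1.]); return p["xyz"],d
def onz(n,px,z):
    o,d=ray(n,px); return o+d*(z-o[2])/d[2]
def tri(a,b):
    (o1,d1),(o2,d2)=ray("side",a),ray("top",b)
    t=np.linalg.lstsq(np.c_[d1,-d2],o2-o1,rcond=None)[0]
    p,q=o1+t[0]*d1,o2+t[1]*d2; return (p+q)/2,np.linalg.norm(p-q)
def proj(n,w):
    p=P[n]; c=p["intrinsics"]@(p["rotation"].T@(np.array(w)-p["xyz"])); return c[:2]/c[2]
def red(im,box):
    h=cv2.cvtColor(im,cv2.COLOR_RGB2HSV); m=(((h[...,0]<8)|(h[...,0]>172))&(h[...,1]>150)&(h[...,2]>60)).astype(np.uint8)
    k=np.zeros_like(m);x0,y0,x1,y1=box;k[y0:y1,x0:x1]=m[y0:y1,x0:x1]
    return k
def blue(im,box):
    h=cv2.cvtColor(im,cv2.COLOR_RGB2HSV); m=((abs(h[...,0].astype(int)-110)<12)&(h[...,1]>120)&(h[...,2]>50)).astype(np.uint8)
    k=np.zeros_like(m);x0,y0,x1,y1=box;k[y0:y1,x0:x1]=m[y0:y1,x0:x1]
    return k
def rect(m):
    return cv2.minAreaRect(np.argwhere(m)[:,::-1].astype(np.float32))
E
python3 - <<'E'
from h import *
s=cv2.imread("pics/side0.png")[...,::-1].copy();t=cv2.imread("pics/top0.png")[...,::-1].copy()
rs,rt=rect(red(s,(245,195,310,235))),rect(red(t,(355,140,400,195)))
print(rs,rt); print(tri(rs[0],rt[0]))
b=rect(blue(t,(225,230,270,285)));print(b); 
for z in(.03,.052):print(onz("top",b[0],z))
for r,z in((rt,.107),(b,.052)):
    c=cv2.boxPoints(r); w=np.array([onz("top",p,z)[:2] for p in c]); print(w.round(4).tolist(),[np.linalg.norm(w[i]-w[i-1]).round(4) for i in range(4)])
crop=t[135:295,210:420];crop=cv2.resize(crop,None,fx=3.8,fy=3.7,interpolation=cv2.INTER_CUBIC)
cv2.imwrite("pics/tc.png",crop[...,::-1])
crop=s[195:375,190:390];crop=cv2.resize(crop,None,fx=3.3,fy=3.3,interpolation=cv2.INTER_CUBIC)
cv2.imwrite("pics/sc.png",crop[...,::-1])
E
```

```text
((276.0, 213.5), (36.0, 9.0), 0.0) ((376.7938232421875, 168.53607177734375), (34.115631103515625, 7.5135626792907715), 66.03751373291016)
(array([0.64932438, 0.12917258, 0.0962779 ]), np.float64(0.0019280890683310854))
((248.0721435546875, 259.5934753417969), (32.180023193359375, 14.429476737976074), 66.37062072753906)
[0.46247893 0.4062799  0.03      ]
[0.46182731 0.4037927  0.052     ]
[[0.6781, 0.1519], [0.6845, 0.1375], [0.6187, 0.1094], [0.6123, 0.1237]] [np.float64(0.0715), np.float64(0.0158), np.float64(0.0716), np.float64(0.0157)]
[[0.4874, 0.4318], [0.4996, 0.4036], [0.4363, 0.3758], [0.4242, 0.404]] [np.float64(0.069), np.float64(0.0308), np.float64(0.0691), np.float64(0.0307)]
```

View pics/tc.png

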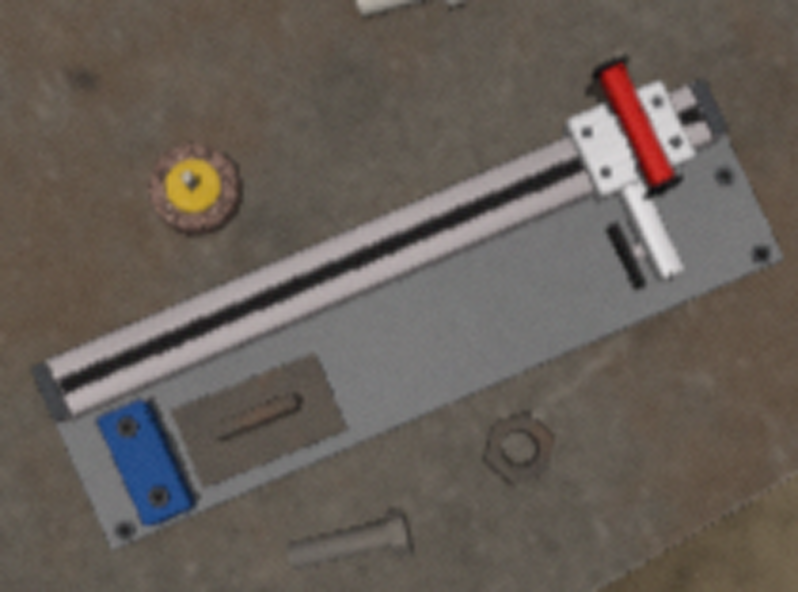

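View pics/sc.png

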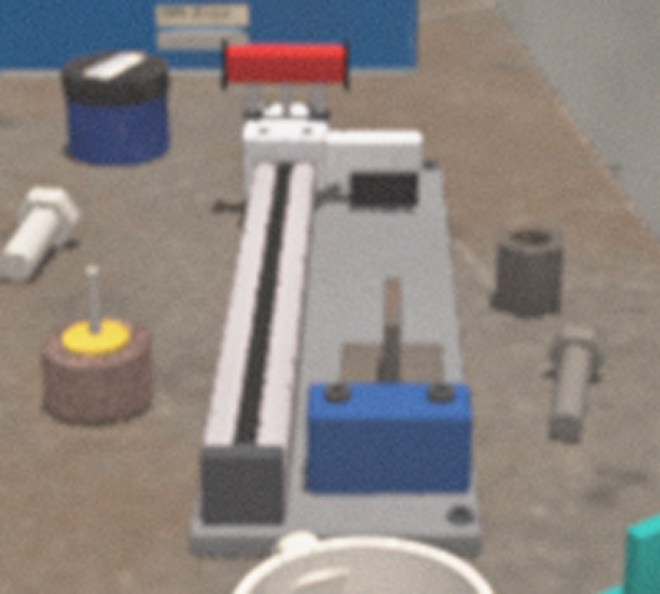

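Coupon, pad (crop 627,257), block and bar are all clear. I'll now work out the jig yaw and the distances.

```bash
python3 - <<'E'
from h import *
f=lambda p:(210+p[0]/3.8,135+p[1]/3.7)
W=lambda p,z:onz("top",f(p),z)[:2]
def yaw(a,b): d=b-a; return np.arctan2(-d[0],d[1])
for a,b,z in[((580,168),(65,385),.042),((775,262),(113,548),.012),((565,140),(50,362),.042)]: print("yaw",yaw(W(a,z),W(b,z)))
y=0.413; ex=np.array([np.cos(y),np.sin(y)]);ey=np.array([-np.sin(y),np.cos(y)])
bar=(W((612,66),.107)+W((663,186),.107))/2; 
def show(n,w): print(n,w.round(4),"rel bar x,y mm",((w-bar)@ex*1000).round(1),((w-bar)@ey*1000).round(1))
show("bar",bar)
show("bar_tri",np.array([.64932,.12917]))
show("padface",(W((611,226),.043)+W((640,288),.043))/2)
show("coup near",(W((315,352),.02)+W((347,428),.02))/2)
show("coup far",(W((208,487),.02)+W((172,408),.02))/2)
b=np.array([.46183,.40379]); show("block",b); show("block face",b-.015*ey)
show("rail end park",(W((700,90),.042)+W((722,135),.042))/2)
E
```

```text
yaw 0.4067938021742624
yaw 0.4124786279037912
yaw 0.4158446225607419
bar [0.6473 0.1286] rel bar x,y mm 0.0 0.0
bar_tri [0.6493 0.1292] rel bar x,y mm 2.1 -0.3
padface [0.5805 0.1302] rel bar x,y mm -60.5 28.3
coup near [0.5044 0.2999] rel bar x,y mm -62.1 214.3
coup far [0.4706 0.3813] rel bar x,y mm -60.3 302.4
block [0.4618 0.4038] rel bar x,y mm -59.4 326.5
block face [0.4679 0.3901] rel bar x,y mm -59.4 311.5
rail end park [0.6666 0.0797] rel bar x,y mm -1.9 -52.6
```

Emit:
send_rows(
  increments=[4,10,0.5,0,0,0,8,19,1,0,0,0,11,28,1,0,0,0,14,38,1,0,0,0,17,47,1,0,0,0],
)

```text
time_s: 0.6
tcp_pos: [0.3424, -0.3355, 0.2376]
tool_rot: [[0.406, -0.914, -0.001], [-0.914, -0.406, 0.002], [-0.002, 0.0, -1.0]]
force: [2.3, 0.2, 0.0]
width: 0.0855
```

Emit:
send_rows(
  increments=[2.5,4.5,0,0,0,0,5,9,0,0,0,0,7.5,13.5,0,0,0,0,10,18,0,0,0,0,13,22,0,0,0,0],
)

```text
time_s: 1.1
tcp_pos: [0.4679, -0.1198, 0.2377]
tool_rot: [[0.406, -0.914, -0.001], [-0.914, -0.406, 0.001], [-0.002, 0.001, -1.0]]
force: [-0.1, -1.0, 0.0]
width: 0.0854
```

Emit:
send_rows(
  increments=[2.5,4,0,0,0,0,5,8,0,0,0,0,7.5,12,0,0,0,0,10,16,0,0,0,0,13,20,0,0,0,0],
)

```text
time_s: 1.6
tcp_pos: [0.5984, 0.0817, 0.2375]
tool_rot: [[0.405, -0.914, -0.002], [-0.914, -0.405, 0.001], [-0.002, 0.001, -1.0]]
force: [1.0, -0.6, -0.9]
width: 0.0857
```

Emit:
send_rows(
  increments=[2.5,2.4,0,0,0,0,5,4.7,0,0,0,0.004,5,4.7,-4,0,0,0.004,5,4.7,-8,0,0,0.004,5,4.7,-8,0,0,0.004],
  gripper=0.4,
)

```text
time_s: 2.1
tcp_pos: [0.6447, 0.1276, 0.1503]
tool_rot: [[0.41, -0.912, -0.013], [-0.912, -0.41, -0.002], [-0.004, 0.013, -1.0]]
force: [-0.6, -1.2, -0.2]
width: 0.0512
```

```bash
python3 - <<'E'
from h import *
s=get_image("side");t=get_image("top")
a=cv2.resize(s[110:270,180:380],None,fx=2,fy=2);b=cv2.resize(t[90:250,300:500],None,fx=2,fy=2)
cv2.imwrite("pics/a1.png",np.hstack([a,b])[...,::-1])
st=manip.sense();print(st["tcp_pos"],st["width"],st["time_s"])
E
```

```text
[0.64793557 0.1283208  0.15743696] 0.051380487222409545 2.2
```

View pics/a1.png

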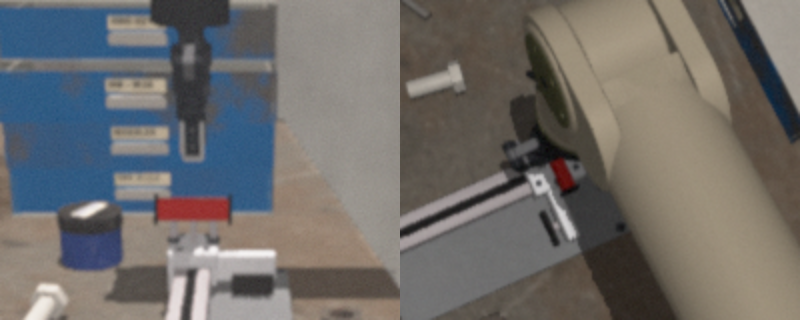

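The side view shows the fingers centred over the red bar. Next I descend and close.

Emit:
send_rows(
  increments=[0,0,-3,0,0,0,0,0.05,-6,0,0,0,0,0.05,-7.8,0,0,0,0,0.05,-7.8,0,0,0,0,0.05,-7.8,0,0,0],
  gripper=0.6,
)

```text
time_s: 2.7
tcp_pos: [0.6493, 0.129, 0.0823]
tool_rot: [[0.408, -0.913, -0.0], [-0.913, -0.408, 0.001], [-0.001, -0.0, -1.0]]
force: [0.3, -0.1, -0.5]
width: 0.034
```

Emit:
send_rows(
  increments=[0,0,0,0,0,0,0,0,0,0,0,0,0,0,0,0,0,0,0,0,0,0,0,0],
  gripper=0.9,
)

```text
time_s: 3.1
tcp_pos: [0.6509, 0.1296, 0.0856]
tool_rot: [[0.408, -0.913, 0.004], [-0.913, -0.408, 0.002], [-0.0, -0.005, -1.0]]
force: [-1.7, 0.3, 7.1]
width: 0.0128
```

Emit:
send_rows(
  increments=[0,0,0,0,0,0,0,0,0,0,0,0],
)

```text
time_s: 3.3
tcp_pos: [0.6509, 0.1296, 0.0862]
tool_rot: [[0.408, -0.913, 0.005], [-0.913, -0.408, 0.002], [-0.0, -0.005, -1.0]]
force: [-0.9, 0.8, -4.9]
width: 0.0129
```

```bash
python3 - <<'E'
from h import *
s=get_image("side");m=red(s,(245,185,310,235));print(rect(m))
st=manip.sense();print(st["tcp_pos"],st["width"],st["force"],st["ft_torque"])
cv2.imwrite("pics/a2.png",cv2.resize(s[140:270,200:360],None,fx=4,fy=4,interpolation=cv2.INTER_CUBIC)[...,::-1])
E
```

```text
((276.0, 213.5), (9.0, 34.0), 90.0)
[0.65092247 0.12965969 0.08579094] 0.013080905497576508 [ 0.30256363  0.92036727 -5.1146519 ] [ 0.14589902  0.02075265 -0.13502627]
```

View pics/a2.png

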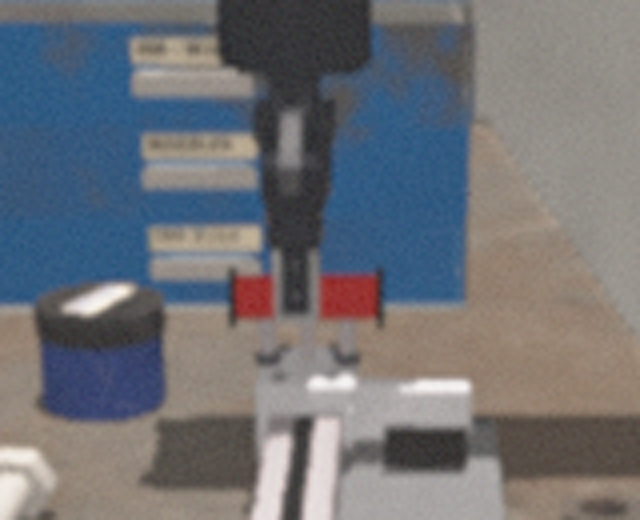

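The fingers hold the bar near its middle (crop 297 against 306). I'll lift it 11 mm.

Emit:
send_rows(
  increments=[0,0,0.4,0,0,0,0,0,0.8,0,0,0,0,0,1.1,0,0,0,0,0,1.1,0,0,0,0,0,1.1,0,0,0],
)

```text
time_s: 3.85
tcp_pos: [0.6509, 0.1296, 0.0967]
tool_rot: [[0.408, -0.913, 0.004], [-0.913, -0.408, 0.002], [-0.0, -0.005, -1.0]]
force: [1.2, 1.6, -6.5]
width: 0.0126
```

```bash
cat > st.py <<'E'
from h import *
st=manip.sense();ey=np.array([-np.sin(.412),np.cos(.412)])
s=get_image("side");m=red(s,(180,160,330,345))
r=rect(m);print("red",r, "tcp",st["tcp_pos"].round(4),"w",round(st["width"],4),"F",st["force"].round(1),"Fy_jig",round(st["force"][:2]@ey,1),"Fx",round(st["force"][:2]@[ey[1],-ey[0]],1),"s",round((st["tcp_pos"][:2]-[.6509,.1296])@ey*1000,1),"t",st["time_s"])
E
python3 st.py
```

```text
red ((276.0, 208.5), (9.0, 34.0), 90.0) tcp [0.6509 0.1296 0.0967] w 0.0126 F [ 1.2  1.6 -6.5] Fy_jig 1.0 Fx 1.7 s 0.0 t 3.85
```

Emit:
send_rows(
  increments=[-0.6,1.37,0,0,0,0,-1.4,3.21,0,0,0,0,-2.2,5.04,0,0,0,0,-3,6.87,0,0,0,0,-3.6,8.24,0,0,0,0],
)

```text
time_s: 4.4
tcp_pos: [0.6145, 0.2125, 0.0965]
tool_rot: [[0.408, -0.913, 0.004], [-0.913, -0.408, 0.002], [0.0, -0.005, -1.0]]
force: [1.9, -1.9, -7.2]
width: 0.0127
```

```bash
python3 st.py
```

```text
red ((273.0, 223.5), (9.0, 38.0), 90.0) tcp [0.6145 0.2125 0.0965] w 0.0127 F [ 1.9 -1.9 -7.2] Fy_jig -2.5 Fx 1.0 s 90.5 t 4.4
```

Emit:
send_rows(
  increments=[-0.6,1.37,0,0,0,0,-1.4,3.21,0,0,0,0,-2.2,5.04,0,0,0,0,-2.7,6.18,0,0,0,0,-2.8,6.41,0,0,0,0],
)

```text
time_s: 4.95
tcp_pos: [0.584, 0.2816, 0.0966]
tool_rot: [[0.413, -0.911, 0.003], [-0.911, -0.413, 0.004], [-0.003, -0.004, -1.0]]
force: [-0.5, 0.1, -6.3]
width: 0.0124
```

```bash
python3 st.py
```

```text
red ((270.5, 237.5), (11.0, 41.0), 90.0) tcp [0.584  0.2816 0.0966] w 0.0124 F [-0.5  0.1 -6.3] Fy_jig 0.3 Fx -0.4 s 166.1 t 4.95
```

Emit:
send_rows(
  increments=[-0.16,0.37,0,0,0,0,-0.32,0.73,0,0,0,0,-0.48,1.1,0,0,0,0,-0.52,1.19,0,0,0,0,-0.56,1.28,0,0,0,0],
)

```text
time_s: 5.5
tcp_pos: [0.5786, 0.294, 0.0966]
tool_rot: [[0.412, -0.911, 0.003], [-0.911, -0.412, 0.004], [-0.003, -0.004, -1.0]]
force: [0.1, -2.5, -6.6]
width: 0.0127
```

Emit:
send_rows(
  increments=[-0.04,0.09,0,0,0,0,-0.08,0.18,0,0,0,0,-0.12,0.28,0,0,0,0,-0.16,0.37,0,0,0,0,-0.2,0.46,0,0,0,0],
)

```text
time_s: 6.0
tcp_pos: [0.5766, 0.2986, 0.0966]
tool_rot: [[0.412, -0.911, 0.003], [-0.911, -0.412, 0.004], [-0.003, -0.004, -1.0]]
force: [-0.2, -1.7, -5.4]
width: 0.0128
```

```bash
python3 st.py
```

```text
red ((270.5, 241.5), (43.0, 11.0), 0.0) tcp [0.5766 0.2986 0.0966] w 0.0128 F [-0.2 -1.7 -5.4] Fy_jig -1.5 Fx -0.9 s 184.6 t 6.0
```

Emit:
send_rows(
  increments=[-0.04,0.09,0,0,0,0,-0.08,0.18,0,0,0,0,-0.12,0.28,0,0,0,0,-0.16,0.37,0,0,0,0],
)

```text
time_s: 6.45
tcp_pos: [0.5749, 0.3023, 0.0965]
tool_rot: [[0.412, -0.911, 0.003], [-0.911, -0.412, 0.004], [-0.002, -0.004, -1.0]]
force: [1.0, -5.1, -6.3]
width: 0.0127
```

Emit:
send_rows(
  increments=[-0.04,0.09,0,0,0,0,-0.08,0.18,0,0,0,0,-0.08,0.18,0,0,0,0],
)

```text
time_s: 6.75
tcp_pos: [0.5744, 0.3036, 0.0965]
tool_rot: [[0.412, -0.911, 0.003], [-0.911, -0.412, 0.003], [-0.002, -0.004, -1.0]]
force: [1.0, -5.2, -6.7]
width: 0.0127
```

```bash
python3 - <<'E'
from st import *
t=get_image("top")
a=cv2.resize(s[215:375,220:360],None,fx=3,fy=3,interpolation=cv2.INTER_CUBIC);b=cv2.resize(t[190:290,210:320],None,fx=3.5,fy=4.8,interpolation=cv2.INTER_CUBIC)
cv2.imwrite("pics/a3.png",np.hstack([a,b])[...,::-1])
E
```

```text
red ((270.0, 242.5), (41.99999237060547, 10.999998092651367), 0.0) tcp [0.5744 0.3036 0.0965] w 0.0127 F [ 1.  -5.2 -6.7] Fy_jig -5.2 Fx -1.1 s 190.1 t 6.75
```

View pics/a3.png

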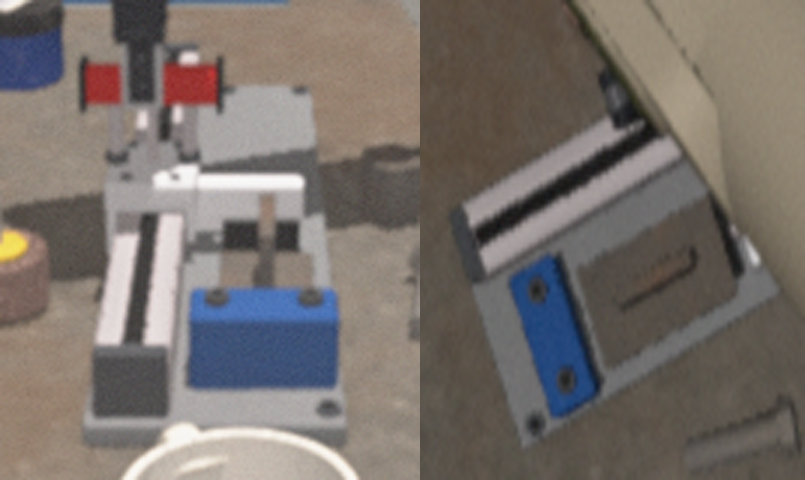

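Pad is on the coupon (about 3 N of friction beyond the carriage's), and a gap of several mm to the block remains at top crop (590,300). I'll keep pushing slowly.

Emit:
send_rows(
  increments=[-0.04,0.09,0,0,0,0,-0.08,0.18,0,0,0,0,-0.08,0.18,0,0,0,0],
)

```text
time_s: 7.15
tcp_pos: [0.5736, 0.3053, 0.0964]
tool_rot: [[0.412, -0.911, 0.003], [-0.911, -0.412, 0.003], [-0.002, -0.004, -1.0]]
force: [1.2, -5.0, -7.3]
width: 0.0131
```

Emit:
send_rows(
  increments=[-0.04,0.09,0,0,0,0,-0.08,0.18,0,0,0,0,-0.08,0.18,0,0,0,0],
)

```text
time_s: 7.45
tcp_pos: [0.5729, 0.3069, 0.0964]
tool_rot: [[0.412, -0.911, 0.003], [-0.911, -0.412, 0.003], [-0.002, -0.004, -1.0]]
force: [0.9, -4.3, -6.5]
width: 0.0125
```

```bash
python3 - <<'E'
from st import *
t=get_image("top")
cv2.imwrite("pics/t_a.png",t[...,::-1])
E
```

```text
red ((269.5, 243.0), (12.0, 43.0), 90.0) tcp [0.5729 0.3069 0.0964] w 0.0125 F [ 0.9 -4.3 -6.5] Fy_jig -4.3 Fx -0.9 s 193.7 t 7.45
```

```bash
cat > prof.py <<'E'
from h import *
y=.412;ex=np.array([np.cos(y),np.sin(y)]);ey=np.array([-np.sin(y),np.cos(y)])
bar=np.array([.6473,.1286])
def prof(f,u0=294,u1=318):
    im=cv2.imread(f).astype(np.float32)
    us=np.arange(u0,u1,1.5);acc=0
    for xo in(-80,-77,-74,-71,-50,-47,-44,-41):
        q=np.array([proj("top",[*(bar+ex*xo/1e3+ey*u/1e3),.02]) for u in us],np.float32)
        acc=acc+cv2.remap(im,q[None,:,0],q[None,:,1],cv2.INTER_LINEAR)[0]
    acc/=8
    print(f);print([(float(u),*[int(v) for v in c]) for u,c in zip(us,acc)])
E
python3 -c "
from prof import *
prof('pics/top0.png');prof('pics/t_a.png')"
```

```text
pics/top0.png
[(294.0, 74, 80, 87), (295.5, 74, 81, 87), (297.0, 74, 81, 87), (298.5, 74, 80, 87), (300.0, 74, 81, 87), (301.5, 75, 81, 88), (303.0, 78, 84, 90), (304.5, 90, 94, 98), (306.0, 105, 106, 108), (307.5, 111, 111, 112), (309.0, 102, 102, 102), (310.5, 81, 79, 79), (312.0, 64, 57, 54), (313.5, 59, 43, 33), (315.0, 69, 41, 25), (316.5, 94, 54, 27)]
pics/t_a.png
[(294.0, 69, 76, 82), (295.5, 69, 75, 81), (297.0, 69, 75, 82), (298.5, 68, 75, 81), (300.0, 69, 74, 81), (301.5, 69, 75, 81), (303.0, 69, 75, 81), (304.5, 70, 76, 81), (306.0, 71, 77, 82), (307.5, 74, 79, 84), (309.0, 74, 77, 80), (310.5, 66, 65, 66), (312.0, 57, 51, 48), (313.5, 55, 39, 31), (315.0, 64, 39, 23), (316.5, 88, 51, 25)]
```

Emit:
send_rows(
  increments=[-0.04,0.09,0,0,0,0,-0.08,0.18,0,0,0,0,-0.08,0.18,0,0,0,0],
)

```text
time_s: 7.85
tcp_pos: [0.5722, 0.3086, 0.0964]
tool_rot: [[0.411, -0.911, 0.003], [-0.911, -0.411, 0.003], [-0.001, -0.004, -1.0]]
force: [1.5, -5.2, -6.5]
width: 0.0126
```

```bash
python3 st.py
```

```text
red ((270.0, 244.0), (44.0, 12.0), 0.0) tcp [0.5722 0.3086 0.0964] w 0.0126 F [ 1.5 -5.2 -6.5] Fy_jig -5.4 Fx -0.7 s 195.5 t 7.85
```

Emit:
send_rows(
  increments=[-0.04,0.09,0,0,0,0,-0.06,0.14,0,0,0,0,-0.06,0.14,0,0,0,0],
)

```text
time_s: 8.2
tcp_pos: [0.5716, 0.3098, 0.0964]
tool_rot: [[0.411, -0.912, 0.003], [-0.912, -0.411, 0.003], [-0.001, -0.004, -1.0]]
force: [1.5, -5.3, -6.8]
width: 0.0125
```

Emit:
send_rows(
  increments=[-0.04,0.09,0,0,0,0,-0.06,0.14,0,0,0,0,-0.06,0.14,0,0,0,0],
)

```text
time_s: 8.5
tcp_pos: [0.5711, 0.3109, 0.0963]
tool_rot: [[0.411, -0.912, 0.003], [-0.912, -0.411, 0.002], [-0.001, -0.004, -1.0]]
force: [2.0, -5.7, -6.8]
width: 0.0129
```

```bash
python3 - <<'E'
from st import *
t=get_image("top")
cv2.imwrite("pics/t_b.png",t[...,::-1])
from prof import prof
prof("pics/t_b.png",302,315)
E
```

```text
red ((269.5, 244.0), (42.99999237060547, 11.999998092651367), -0.0) tcp [0.5711 0.3109 0.0963] w 0.0129 F [ 2.  -5.7 -6.8] Fy_jig -6.0 Fx -0.5 s 198.1 t 8.5
pics/t_b.png
[(302.0, 70, 76, 82), (303.5, 69, 75, 82), (305.0, 70, 76, 82), (306.5, 69, 75, 81), (308.0, 67, 73, 80), (309.5, 62, 67, 73), (311.0, 52, 54, 57), (312.5, 45, 40, 38), (314.0, 50, 34, 24)]
```

Emit:
send_rows(
  increments=[-0.04,0.09,0,0,0,0,-0.06,0.14,0,0,0,0,-0.06,0.14,0,0,0,0],
)

```text
time_s: 8.9
tcp_pos: [0.5709, 0.3115, 0.0962]
tool_rot: [[0.41, -0.912, 0.003], [-0.912, -0.41, 0.001], [0.0, -0.003, -1.0]]
force: [1.7, -6.1, -7.2]
width: 0.0129
```

Emit:
send_rows(
  increments=[-0.04,0.09,0,0,0,0,-0.04,0.09,0,0,0,0],
)

```text
time_s: 9.1
tcp_pos: [0.5709, 0.3115, 0.0962]
tool_rot: [[0.41, -0.912, 0.003], [-0.912, -0.41, 0.0], [0.001, -0.003, -1.0]]
force: [2.7, -6.2, -6.5]
width: 0.0123
```

```bash
python3 - <<'E'
from st import *
t=get_image("top")
cv2.imwrite("pics/t_c.png",t[...,::-1])
from prof import prof
prof("pics/t_c.png",302,315)
E
```

```text
red ((269.5, 244.5), (42.99999237060547, 10.999998092651367), -0.0) tcp [0.5709 0.3115 0.0962] w 0.0123 F [ 2.7 -6.2 -6.5] Fy_jig -6.8 Fx -0.0 s 198.7 t 9.1
pics/t_c.png
[(302.0, 69, 75, 81), (303.5, 69, 75, 81), (305.0, 68, 75, 81), (306.5, 69, 75, 81), (308.0, 68, 74, 80), (309.5, 62, 68, 73), (311.0, 52, 55, 58), (312.5, 46, 40, 39), (314.0, 51, 34, 25)]
```

Emit:
send_rows(
  increments=[-0.08,0.18,0,0,0,0,-0.1,0.23,0,0,0,0,-0.1,0.23,0,0,0,0],
)

```text
time_s: 9.5
tcp_pos: [0.5706, 0.3124, 0.0961]
tool_rot: [[0.409, -0.913, 0.004], [-0.913, -0.409, -0.001], [0.003, -0.003, -1.0]]
force: [3.1, -8.0, -5.6]
width: 0.0126
```

```bash
python3 - <<'E'
from st import *
t=get_image("top")
cv2.imwrite("pics/t_d.png",t[...,::-1])
from prof import prof
prof("pics/t_d.png",302,315)
E
```

```text
red ((269.5, 245.0), (12.0, 43.0), 90.0) tcp [0.5706 0.3124 0.0961] w 0.0126 F [ 3.1 -8.  -5.6] Fy_jig -8.5 Fx -0.3 s 199.6 t 9.5
pics/t_d.png
[(302.0, 69, 75, 81), (303.5, 69, 75, 81), (305.0, 68, 74, 81), (306.5, 68, 74, 81), (308.0, 67, 74, 80), (309.5, 62, 66, 72), (311.0, 51, 53, 57), (312.5, 45, 40, 39), (314.0, 50, 33, 25)]
```

Force rises about 2 N/mm and the coupon no longer moves, so it is home. Now I open the fingers a few mm.

Emit:
send_rows(
  increments=[0,0,0,0,0,0,0,0,0,0,0,0,0,0,0,0,0,0],
  gripper=0.76,
)

```text
time_s: 9.9
tcp_pos: [0.5708, 0.3134, 0.097]
tool_rot: [[0.409, -0.912, 0.005], [-0.912, -0.409, 0.0], [0.002, -0.005, -1.0]]
force: [1.5, -2.6, 0.4]
width: 0.0209
```

```bash
python3 - <<'E'
from st import *
cv2.imwrite("pics/s_e.png",s[...,::-1])
a=cv2.resize(s[205:345,230:350],None,fx=4,fy=4,interpolation=cv2.INTER_CUBIC);cv2.imwrite("pics/a4.png",a[...,::-1])
E
```

```text
red ((269.5, 250.5), (13.0, 43.0), 90.0) tcp [0.5708 0.3134 0.097 ] w 0.0209 F [ 1.5 -2.6  0.4] Fy_jig -3.0 Fx 0.3 s 200.5 t 9.9
```

View pics/a4.png

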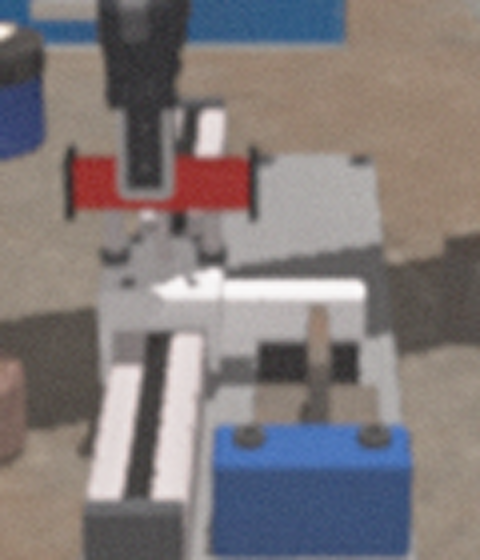

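```bash
python3 - <<'E'
from h import *
ey=np.array([-np.sin(.412),np.cos(.412)])
# calibrate at start (bar down), and lifted, gripped
for lab,p in(("start",(.6509,.1296)),("home",(.5706,.3124)),("now-3.5",np.array([.5708,.3134])-ey*.0035),("now",(.5708,.3134))):
    print(lab,[(z,proj("side",[*p,z]).round(1).tolist()) for z in(.096,.104,.107)])
E
```

```text
start [(0.096, [274.7, 213.5]), (0.104, [274.7, 209.7]), (0.107, [274.6, 208.3])]
home [(0.096, [268.0, 250.5]), (0.104, [267.9, 245.9]), (0.107, [267.8, 244.2])]
now-3.5 [(0.096, [267.7, 249.9]), (0.104, [267.6, 245.3]), (0.107, [267.6, 243.6])]
now [(0.096, [267.6, 250.7]), (0.104, [267.5, 246.1]), (0.107, [267.4, 244.4])]
```

Red centre row 250.5 matches the bar fully down (predicted 250–250.7 down, about 246 on a land), so the tooth dropped straight into a notch. I'll open wider and withdraw.

Emit:
send_rows(
  increments=[0,0,0,0,0,0,0,0,0,0,0,0,0,0,0,0,0,0,0,0,0.5,0,0,0,0,0,2,0,0,0],
  gripper=0.5,
)

```text
time_s: 10.45
tcp_pos: [0.5699, 0.3129, 0.1162]
tool_rot: [[0.409, -0.912, 0.003], [-0.912, -0.409, -0.001], [0.002, -0.002, -1.0]]
force: [-0.4, -1.0, -0.3]
width: 0.0428
```

Emit:
send_rows(
  increments=[0,0,4,0,0,0,0,0,8,0,0,0,0,0,12,0,0,0,-1,-4,14,0,0,0,-2,-9,14,0,0,0],
)

```text
time_s: 10.95
tcp_pos: [0.5503, 0.2271, 0.2615]
tool_rot: [[0.414, -0.91, 0.009], [-0.91, -0.414, 0.004], [0.0, -0.01, -1.0]]
force: [1.2, -0.6, 0.2]
width: 0.043
```

Emit:
send_rows(
  increments=[-2,-5,0,0,0,0,-4,-10,0,0,0,0,-6,-15,0,0,0,0,-8,-19,0,0,0,0,-9,-23,0,0,0,0],
)

```text
time_s: 11.45
tcp_pos: [0.4589, -0.0044, 0.2632]
tool_rot: [[0.414, -0.91, 0.012], [-0.91, -0.414, 0.003], [0.002, -0.012, -1.0]]
force: [0.2, -1.0, -0.9]
width: 0.0428
```

```bash
python3 - <<'E'
from st import *
t=get_image("top"); cv2.imwrite("pics/t_f.png",t[...,::-1])
from prof import prof
prof("pics/t_f.png",302,315)
a=cv2.resize(s[205:365,190:390],None,fx=2,fy=3,interpolation=cv2.INTER_CUBIC);b=cv2.resize(t[160:320,200:400],None,fx=2,fy=3,interpolation=cv2.INTER_CUBIC)
cv2.imwrite("pics/a5.png",np.hstack([a,b])[...,::-1])
E
```

```text
red ((270.0, 249.5), (13.0, 44.0), 90.0) tcp [ 0.4589 -0.0044  0.2632] w 0.0428 F [ 0.2 -1.  -0.9] Fy_jig -1.0 Fx -0.3 s -45.9 t 11.45
pics/t_f.png
[(302.0, 74, 80, 86), (303.5, 73, 79, 86), (305.0, 73, 79, 87), (306.5, 74, 80, 87), (308.0, 73, 79, 86), (309.5, 67, 73, 78), (311.0, 56, 59, 62), (312.5, 51, 45, 44), (314.0, 56, 38, 28)]
```

View pics/a5.png

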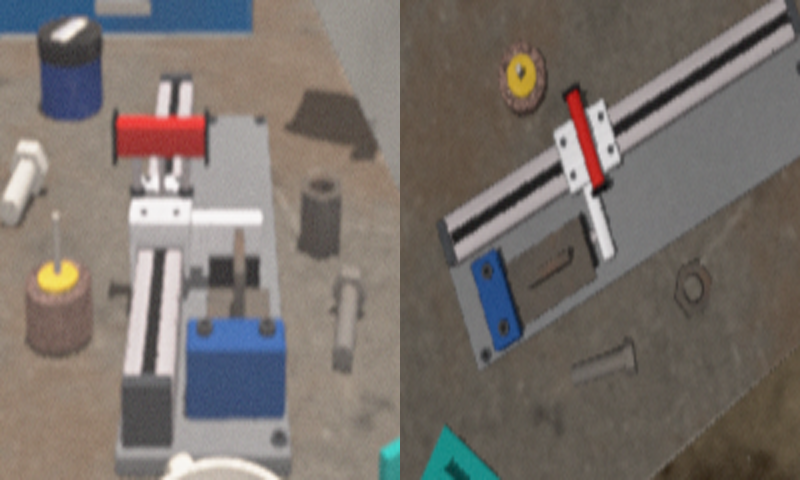

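```bash
python3 - <<'E'
from h import *
s=get_image("side");t=get_image("top")
rs,rt=rect(red(s,(245,225,310,275))),rect(red(t,(270,170,320,260)))
p,e=tri(rs[0],rt[0]);ey=np.array([-np.sin(.412),np.cos(.412)])
print(rs,rt,p,e,"travel",(p[:2]-[.6493,.1292])@ey)
for z in (.096,.104): print(z,proj("side",[*onz("top",rt[0],z+.011)[:2],z]))
E
```

```text
((270.11846923828125, 249.6993408203125), (12.954080581665039, 44.08088684082031), 87.87889862060547) ((292.0431213378906, 205.7672576904297), (34.533599853515625, 6.827935695648193), 66.80140686035156) [0.57100266 0.30710783 0.09563387] 0.0028326796633551493 travel 0.19437441906196518
0.096 [269.22861464 249.42329467]
0.104 [269.73535496 244.8647611 ]
```

```bash
python3 -c "
from rig import manip
print(manip.hand_in())"
```

```text
the job is handed in; nothing more can be done
None
```

The job is done and handed in at about 11.5 s of the 40 s. The coupon is up against the blue block and the red bar is latched in a notch.

**What I did:** I pinched the red bar, lifted it about 11 mm and slid the carriage about 199 mm. I stopped when the force along the slide rose steadily, by about 2 N per mm to 8.5 N, while the coupon no longer moved. I then opened the fingers a few mm. The bar dropped straight into a notch, so I did not have to pull the carriage back; on release it settled back a few mm on its own. Then I opened wider and withdrew.

**Last checks:**
- **Bar:** the two camera views put its centre at z = 95.6 mm, which is fully down. Standing on a land it would be at about 104 mm.
- **Coupon:** the image of the gap at the block is the same as when the coupon was pushed home.
- **Loose parts:** the hex coupling, bolt and flap wheel look undisturbed; I judged this by eye only.

**What disagreed or stayed uncertain:**
- The two camera rays to the bar missed each other by 2.8 mm.
- Just after I opened the fingers a few mm, about 3 N still acted along the slide, until I opened wider. This was probably the pad's spring holding the bar against a finger.
- I could not measure directly how hard the pad still presses on the coupon.

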